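# Turn the score dial onto its key and press it home

## Task

The score dial of the darts scoring console is standing proud of the console, not seated. With a fingertip against its red finger peg, turn the dial until its rim notch is over the yellow key, then press the middle of the dial down until it is fully home on the key, and take the hand away. Never lift the dial, and leave the other things on the table where they are.

Things in the scene. Friction and masses are not known exactly. Their poses are not given: they have to be found in the camera images.
- console: Darts scoring console, a black box fixed to the table, spanning x -95 to 95 and y -85 to 165 mm, flat top 40 mm above the table, dark green display on its +y part. Origin: on the table, directly below the axis of the dial's steel spindle (17 mm diameter, 28 mm tall, hidden in the dial); z up, x points from the spindle towards the yellow key.
- key (a point): Point on top of the yellow locating key where the notch must come: 54 mm from the spindle axis, 49.5 mm above the table. The key is a fixed upright rib 8 mm wide and 9.5 mm high on the console's top, running radially from 50 to 80 mm from the spindle axis, so its outer 20 mm shows beyond the dial's rim.
- dial: Loose keyed disc, 120 mm in diameter, 28 mm thick, about 0.25 kg, grey with a blue ribbed rim, over the spindle (under 1 mm play). Origin: centre of its underside; z up; x points to its notch. It starts 11 mm above the console's top, clear of the key, at any angle well away from it. It turns freely either way (under 3 N at the peg) and stops when no longer pushed.
- dial_top (a point): Middle of the dial's flat top, 28 mm above its underside: press here (within 25 mm). A stiff black collar, 84 mm across, holds the dial up from below; pressed with about 5 to 8 N it yields 8 mm and stays down, but only with the notch over the key (within about 3 degrees), else the rim lands on the key. Home, the underside is 3 mm above the console's top.
- dial_notch (a point): Middle of the notch, at the level of the dial's top face, 54 mm from the axis. The notch is a gap in the blue rim, 12 mm wide at its inner end flaring to 19 mm at the outside, open outward and right through the dial's thickness, 46 to 60 mm from the axis; a white stripe on the grey top points to it.
- dial_peg (a point): Centre of the top of the red finger peg, an upright stub 20 mm in diameter and 14 mm high on the dial's top face, 46 mm from the axis, diametrically opposite the notch. Pushed sideways it turns the dial.
- chalk: Bystander: blue cue-chalk cube, 22 mm, lying on a corner of the console. Origin: centre of its underside.
- mug: Bystander: white mug, 80 mm in diameter, 90 mm high, on the table beside the console. Origin: centre of its underside.
- jar: Bystander: closed jar, 60 mm in diameter, 80 mm high, just beyond the console. Origin: centre of its underside.
- coaster: Bystander: round cork coaster, 96 mm in diameter, 8 mm thick. Origin: centre of its underside.
- remote: Bystander: black remote control, 160 x 45 x 18 mm. Origin: centre of its underside.
- ball0_center (a point): Bystander: centre of the yellow pool ball, 57 mm in diameter, one of three on a dark wooden rest (80 x 210 x 20 mm) beside the console.
- ball1_center (a point): Bystander: centre of the red pool ball, 57 mm, on the same rest.
- ball2_center (a point): Bystander: centre of the white pool ball, 57 mm, on the same rest.

How it is judged:
By the outcome, as a careful person would: the job done as asked, in the order asked, and still so for the second after the job is handed in, with the robot touching nothing.
It also fails if it takes over 51 s, if anything falls off the work surface, if the arm or the gripper's body presses on something with over 40 N, if the wrist force passes 120 N, or if a joint passes its speed limit or range.

## Robot

A 6-joint arm with a two-finger parallel gripper is mounted at the origin on the work surface. World frame = base frame: x ahead of the robot, y to its left, z up, the work surface at z = 0. Lengths are in m, angles in rad, forces in N, time in s.
With the tool pointing down it reaches from about 0.25 to 0.8 m from the base axis. Payload 3.9 kg.
Tool frame: the origin (TCP) lies at the very end of the fingers, on their centre line; the grasp point (between the pads) lies env.tcp_to_grasp behind it (env.tcp_to_grasp is the distance from the TCP to the grasp point, in m); x points along the fingers, y is the direction in which the jaws open and shut, and the axes are right-handed (so a half turn about x gives the same grasp; the last joint's range is limited). The gripper opens to 85 mm and grips with 20 to 120 N. Pads are 22 mm wide; open, the fingers measure 114 mm over their backs; the gripper's body (76 mm by 85 mm) begins 54 mm behind the grasp point. The pads swing forward as they close: fully open they stand 13 mm farther back than shut.
Start: joints at [1.281, 0.26, -0.138, 1.173, 0, 1.571], TCP at [0.15, 0.503, 0.231] pointing down, gripper open.
Joint ranges: [-2.78, 2.78], [-0.83, 1.72], [-1.28, 1.37], [-1.9, 2.12], [-1.57, 1.48], [-3.14, 3.14]. Speed limits (rad/s): [2.57, 2.57, 3.14, 3.14, 3.14, 3.14].

## Interface

Orientations are given as a unit quaternion [x, y, z, w].
In Python, from workcell import env, viewer, spotter gives the robot as it stands. The module is installed in compiled form; this text tells all that it offers.
- The arm moves only by the tool jog_arm, never from a script. Its argument "moves" is a list of rows, each a list of 7 numbers: the opening, from 0 (shut) to 1 (fully open), then the shift along the tool's x, y, z in cm, then the turn, a rotation vector about the tool's x, y, z in degrees. A call has 1 to 20 rows; each row shifts and turns the commanded pose from where the row before left it, along the tool's axes as they then stand; what a row does not reach is not made up. A row lasts 1/8 s, in which the tool goes at most 62.5 mm and 10.7 degrees, less where a joint would pass 70% of its speed; a pose out of reach is approached as far as the arm can. A call with a gripper value outside its range is refused whole. The fingers move at their own pace and stop on an object; the grip force is fixed at half the most. Time passes only in rows, so rows that do not move let the fingers close. It gives the time, the measured TCP pose, the force and the opening at its end, in the units of the state.
- env.get_state(): the state, without advancing time (a new reading comes with each control period).
- viewer.snapshot(name): name is "scene" or "top"; returns the picture (384x512x3 uint8, red, green, blue); there is no depth.
- viewer.camera_params(name): a dict with "intrinsics" (3x3 intrinsics, pixels), "rvec" (rotation vector, rad) and "tvec" (3), from world to camera coordinates, as OpenCV has them. Camera axes: x right, y down, z forward; pixel columns grow to the right and rows downward; lengths in m; the calibration is good to about 2 mm. A picture is of the moment at which its call begins. camera_params takes no time and is no camera call.
- env.sign_off(): hands the job in, once; it reports no verdict.
Trained networks look in the newest picture that a camera, given by its name, has taken for a name from the list of things; names that differ only in an ending like _2 or _b are one class to them, and where a whole thing is asked for, a point or a joint stands for the part that bears it (a point fixed in the world has none). Each returns a list of dicts, best first, with "p" (0 to 1); they miss things now and then, are a little off and sometimes report something else, mostly with a low value. They report only what shows in the picture. A call takes as long as a camera call.
- spotter.look_for(camera, name): "box" ([left, top, right, bottom] in pixels, round what is visible of it).
- spotter.spot_point(camera, name): "location" ([column, row] in pixels: a listed point, or the origin of a listed thing).
The state is a dict: "t": time; "joints": joint angles; "qvel": joint speeds; "joint_efforts": joint torques, N m; "tcp_pos": TCP position; "tool_rot": TCP orientation; "contact_force": force on the tool from outside, world axes, zero at the start; "ft_torque": the same for the moment, N m; "width": finger opening in m.
Only numpy, scipy, OpenCV 4.12 (cv2) and the standard library are available. Lean on these libraries where they do the work, as an engineer would, in place of code of your own. Each camera call takes 0.05 s, during which the arm holds its last target. There are 200 camera calls.

## Working session

There is one attempt and no reset: what is moved stays moved. The work goes in short steps, Python scripts to look and compute and a tool call to move; the robot and the scene stay as the last step left them, time stands still between calls to the robot, and variables do not carry over. Pictures are saved under pics/ and viewed, about 8 in all and at most 12, crops included, and the job is handed in when it is done.

Besides the shell and the picture viewer there is one more tool, called after "Call:" as a command line: name --pt "numbers of a row" for each row, then --argument value for the rest. jog_arm: Moves the arm, as the interface text tells. Its arguments: {"type":"object","properties":{"moves":{"type":"array","items":{"type":"array","items":{"type":"number"}}}},"required":["moves"]}

```bash
mkdir -p pics
cat > h.py <<'E'
from workcell import env, viewer, spotter
import numpy as np, cv2
from scipy.spatial.transform import Rotation as R
def cam(n):
    c=viewer.camera_params(n); return np.array(c["intrinsics"],float),R.from_rotvec(np.ravel(c["rvec"])).as_matrix(),np.ravel(c["tvec"])
def onz(n,px,z):
    K,r,t=cam(n); d=r.T@np.linalg.solve(K,[*px,1]); o=-r.T@t; return o+d*(z-o[2])/d[2]
def tri(px):
    A=[];b=[]
    for n,p in px.items():
        K,r,t=cam(n); d=r.T@np.linalg.solve(K,[*p,1]); d/=np.linalg.norm(d); o=-r.T@t; P=np.eye(3)-np.outer(d,d); A.append(P);b.append(P@o)
    return np.linalg.lstsq(np.vstack(A),np.hstack(b),rcond=None)[0]
def proj(n,X):
    K,r,t=cam(n); p=K@(r@np.asarray(X)+t); return p[:2]/p[2]
def save(n,name):
    im=viewer.snapshot(n); cv2.imwrite(f"pics/{name}.png",im[:,:,::-1]); return im
E
python3 - <<'E'
from h import *
np.set_printoptions(precision=4,suppress=True)
a=save("scene","s1");b=save("top","t1")
cv2.imwrite("pics/both.png",cv2.resize(np.hstack([a,b])[:,:,::-1],(800,300)))
for nm in ["key","dial_top","dial_notch","dial_peg","console","chalk","mug","jar","ball0_center","ball1_center","ball2_center"]:
    px={}
    for c in ("scene","top"):
        r=spotter.spot_point(c,nm)
        if r: px[c]=r[0]["location"]; print(nm,c,np.round(px[c],1),round(r[0]["p"],2),len(r))
    if len(px)==2: print("   ",tri(px))
s=env.get_state();print(s["t"],s["tcp_pos"],s["tool_rot"],s["width"],env.tcp_to_grasp, s["contact_force"])
print(R.from_quat(s["tool_rot"]).as_matrix())
E
```

```text
key scene [208.3 151.8] 0.7 2
key top [309.3 173.5] 0.77 1
    [ 0.6652 -0.1044  0.0514]
dial_top scene [220.3 133. ] 0.56 1
dial_top top [318.9 183.1] 0.96 1
    [ 0.6225 -0.1258  0.0868]
dial_notch scene [203.2 132. ] 0.79 1
dial_peg scene [238.8 131.2] 0.64 1
dial_peg top [308.1 199.3] 0.56 1
    [ 0.5752 -0.0917  0.1016]
console scene [224.9 152.6] 0.68 1
chalk scene [225.4 150.2] 0.62 3
chalk top [397.8 150.6] 0.57 2
    [ 0.6631 -0.3163 -0.0831]
mug scene [193.7 115.4] 0.74 1
mug top [363.3 180.4] 0.7 2
    [ 0.6396 -0.2872  0.0037]
jar scene [161.7 163.2] 0.83 1
jar top [328.8 137.6] 0.66 1
    [ 0.7923 -0.1785 -0.0072]
ball0_center scene [324.  223.2] 0.75 1
ball0_center top [208.4 221.7] 0.54 1
    [0.5066 0.2319 0.0357]
ball1_center scene [283.8 191.2] 0.88 4
ball1_center top [248.1 210.3] 0.76 3
    [0.5449 0.0995 0.0346]
ball2_center scene [304.4 204.4] 0.85 2
ball2_center top [226.9 216.3] 0.55 1
    [0.5249 0.1683 0.0519]
1.2 [0.15   0.5031 0.2313] [ 0.1021  0.6997 -0.1021  0.6997] 0.08518076085729707 0.0187 [-0.385  -0.8916  0.0521]
[[ 0.      0.2857  0.9583]
 [-0.      0.9583 -0.2857]
 [-1.     -0.      0.    ]]
```

View pics/t1.png

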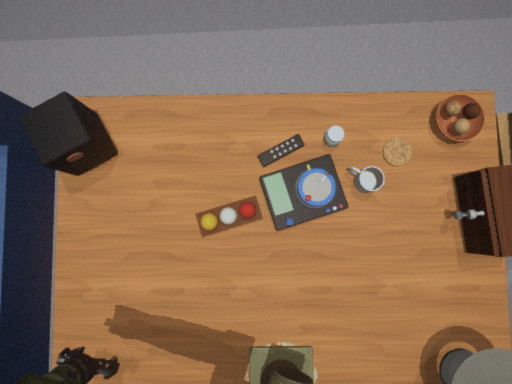

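View pics/s1.png

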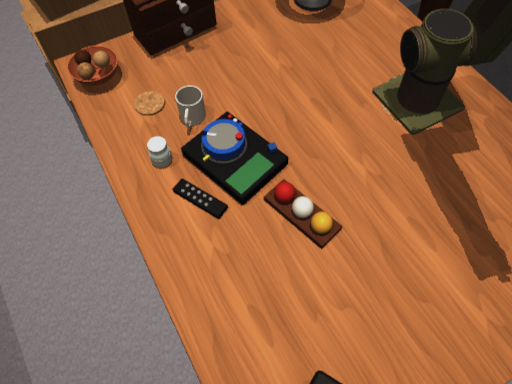

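The top view shows the console at (303,192), the dial at (316,187), the red peg at about (308,199), the key at about (309,168) and the mug at (369,180). The scene view agrees: dial (223,138), peg (239,136), key (207,157). I'll enlarge both.

Run:
```python
from h import *
a=cv2.imread("pics/s1.png")[105:205,175:295];b=cv2.imread("pics/t1.png")[145:235,255:355]
f=lambda i:cv2.resize(i,(400,int(400*i.shape[0]/i.shape[1])),interpolation=cv2.INTER_CUBIC)
a,b=f(a),f(b);h=max(len(a),len(b));p=lambda i:np.pad(i,((0,h-len(i)),(0,0),(0,0)))
cv2.imwrite("pics/z1.png",np.hstack([p(a),p(b)]))
# blue-rim centroid / ellipse in top, colours
for n,fn in(("top","t1"),("scene","s1")):
    im=cv2.imread(f"pics/{fn}.png"); hsv=cv2.cvtColor(im,cv2.COLOR_BGR2HSV)
    w=np.zeros(im.shape[:2],np.uint8)
    if n=="top": w[145:235,290:342]=255
    else: w[105:175,195:252]=255
    for c,lo,hi in(("blue",(100,120,60),(125,255,255)),("yellow",(22,130,110),(38,255,255)),("red",(0,150,90),(6,255,255))):
        m=cv2.inRange(hsv,lo,hi)&w; k,l,st,ce=cv2.connectedComponentsWithStats(m)
        print(n,c,[(tuple(np.round(ce[i],1)),st[i,4],tuple(st[i,:4])) for i in range(1,k) if st[i,4]>3])
```

```text
top blue [((np.float64(315.8), np.float64(187.3)), np.int32(357), (np.int32(298), np.int32(168), np.int32(38), np.int32(38))), ((np.float64(328.0), np.float64(210.0)), np.int32(9), (np.int32(327), np.int32(209), np.int32(3), np.int32(3))), ((np.float64(291.0), np.float64(221.5)), np.int32(18), (np.int32(290), np.int32(219), np.int32(3), np.int32(6)))]
top yellow [((np.float64(308.0), np.float64(166.5)), np.int32(6), (np.int32(307), np.int32(165), np.int32(3), np.int32(4)))]
top red [((np.float64(308.4), np.float64(196.6)), np.int32(5), (np.int32(307), np.int32(196), np.int32(3), np.int32(3)))]
scene blue [((np.float64(223.4), np.float64(136.9)), np.int32(511), (np.int32(201), np.int32(118), np.int32(44), np.int32(36))), ((np.float64(220.8), np.float64(156.2)), np.int32(4), (np.int32(220), np.int32(155), np.int32(2), np.int32(3)))]
scene yellow [((np.float64(205.7), np.float64(157.1)), np.int32(21), (np.int32(203), np.int32(155), np.int32(7), np.int32(6)))]
scene red [((np.float64(229.5), np.float64(115.7)), np.int32(14), (np.int32(228), np.int32(114), np.int32(4), np.int32(4))), ((np.float64(238.3), np.float64(135.7)), np.int32(31), (np.int32(236), np.int32(133), np.int32(6), np.int32(6)))]
```

View pics/z1.png

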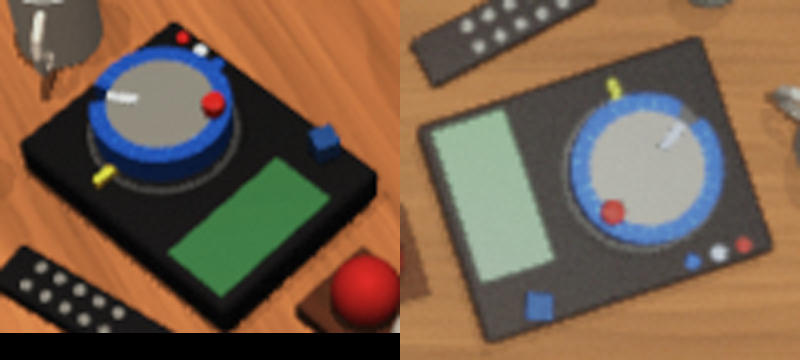

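The left crop shows the notch to the left of the dial, the peg at full-picture (239,136) and the key at about (206,157). In the right crop the peg is at (308,198), the stripe at (323,179), the notch near (327,174) and the key near (308,167).

Run:
```python
from h import *
np.set_printoptions(precision=4,suppress=True)
print("cams",*[-cam(n)[1].T@cam(n)[2] for n in("top","scene")])
C=[onz("top",((u-400)/4+255,v/4+145),.04)[:2] for u,v in((419,128),(700,38),(772,248),(488,342))]
print("corners top",np.array(C), "edges",[np.linalg.norm(C[i]-C[(i+1)%4]) for i in range(4)])
s=3.3333
Cs=[onz("scene",(u/s+175,v/s+105),.04)[:2] for u,v in((175,22),(378,178),(225,318),(22,145))]
print("corners scene",np.array(Cs))
# fit console frame: local corners (x,y): display is +y. top-view order: display/remote.. 
for nm,CC,L in(("top",C,[(95,165),(95,-85),(-95,-85),(-95,165)]),("scene",Cs,[(-95,-85),(-95,165),(95,165),(95,-85)])):
    A=np.array(L)/1000.;B=np.array(CC);a0,b0=A.mean(0),B.mean(0)
    H=(A-a0).T@(B-b0);th=np.arctan2(H[0,1]-H[1,0],H[0,0]+H[1,1]);r=np.array([[np.cos(th),-np.sin(th)],[np.sin(th),np.cos(th)]])
    print(nm,"origin",b0-r@a0,"yaw",np.degrees(th), "res",np.abs((A-a0)@r.T+b0-B).max())
ctop=onz("top",(316.5,186.7),.079);print("dial c top",ctop)
cs=onz("scene",(223.4,134),.079);print("dial c scene~",cs)
for n,p,z in(("top",(308,198),.093),("scene",(238.8,134.5),.093),("top",(322.9,178.8),.079),("scene",(211,134.3),.079),("top",(308.2,166.8),.0495),("scene",(206,156.5),.0495)): print(n,p,onz(n,p,z))
print("peg tri",tri({"top":(308,198),"scene":(238.8,134.5)}))
print("dial tri",tri({"top":(316.5,186.7),"scene":(223,134)}))
```

```text
cams [0.4829 0.0521 1.4381] [0.8925 0.6184 1.1005]
corners top [[ 0.6531  0.0602]
 [ 0.7247 -0.1729]
 [ 0.5504 -0.2265]
 [ 0.4771  0.0064]] edges [np.float64(0.24381779505774123), np.float64(0.182300812249053), np.float64(0.24417145540749083), np.float64(0.18401147451220598)]
corners scene [[ 0.5525 -0.219 ]
 [ 0.4816  0.0166]
 [ 0.6569  0.0718]
 [ 0.728  -0.1634]]
top origin [ 0.6131 -0.1214] yaw 17.181066605732724 res 0.0043572382574836865
scene origin [ 0.6165 -0.1118] yaw 17.05288778054143 res 0.004345752253762658
dial c top [ 0.6146 -0.1206  0.079 ]
dial c scene~ [ 0.6119 -0.122   0.079 ]
top (308, 198) [ 0.5779 -0.0912  0.093 ]
scene (238.8, 134.5) [ 0.5796 -0.0892  0.093 ]
top (322.9, 178.8) [ 0.6397 -0.1417  0.079 ]
scene (211, 134.3) [ 0.6424 -0.1383  0.079 ]
top (308.2, 166.8) [ 0.6833 -0.0989  0.0495]
scene (206, 156.5) [ 0.6815 -0.0975  0.0495]
peg tri [ 0.5783 -0.0917  0.0893]
dial tri [ 0.614  -0.12    0.0827]
```

Run:
```python
from h import *
d=np.array([.4324,-.563,0])/16*100
m=R.from_quat(env.get_state()["tool_rot"])
for i in range(16):
    print(np.round(m.inv().apply(d),2)); m=m*R.from_rotvec([np.radians(5.31),0,0])
print(m.as_matrix())
```

```text
[ 0.  -2.6  3.6]
[ 0.   -2.26  3.82]
[ 0.   -1.89  4.01]
[ 0.   -1.51  4.17]
[ 0.   -1.12  4.29]
[ 0.   -0.72  4.38]
[ 0.   -0.31  4.43]
[0.   0.1  4.44]
[0.   0.51 4.41]
[0.   0.92 4.34]
[0.   1.31 4.24]
[0.  1.7 4.1]
[0.   2.07 3.92]
[0.   2.43 3.71]
[0.   2.76 3.47]
[0.   3.07 3.2 ]
[[ 1.45977264e-05  9.79709996e-01 -2.00420365e-01]
 [-8.05918118e-06 -2.00420365e-01 -9.79709996e-01]
 [-1.00000000e+00  1.59167625e-05  4.96997871e-06]]
```

Call:
jog_arm --pt "0 0 -2.6 3.6 5.31 0 0" --pt "0 0 -2.26 3.82 5.31 0 0" --pt "0 0 -1.89 4.01 5.31 0 0" --pt "0 0 -1.51 4.17 5.31 0 0" --pt "0 0 -1.12 4.29 5.31 0 0" --pt "0 0 -0.72 4.38 5.31 0 0" --pt "0 0 -0.31 4.43 5.31 0 0" --pt "0 0 0.1 4.44 5.31 0 0" --pt "0 0 0.51 4.41 5.31 0 0" --pt "0 0 0.92 4.34 5.31 0 0" --pt "0 0 1.31 4.24 5.31 0 0" --pt "0 0 1.7 4.1 5.31 0 0" --pt "0 0 2.07 3.92 5.31 0 0" --pt "0 0 2.43 3.71 5.31 0 0" --pt "0 0 2.76 3.47 5.31 0 0" --pt "0 0 3.07 3.2 5.31 0 0" --pt "0 0 0 0 0 0 0" --pt "0 0 0 0 0 0 0"

```text
t: 3.45
tcp_pos: [0.5819, -0.0596, 0.231]
tool_rot: [-0.548, -0.448, 0.548, -0.447]
contact_force: [-0.4, 0.1, 0.3]
width: 0.0002
```

Call:
jog_arm --pt "0 3 0 0 0 0 0" --pt "0 3 0 0 0 0 0" --pt "0 3 0 0 0 0 0" --pt "0 3 0 0 0 0 0" --pt "0 1.6 0 0 0 0 0" --pt "0 1 0 0 0 0 0" --pt "0 0 0 0 0 0 0" --pt "0 0 0 0 0 0 0"

```text
t: 4.45
tcp_pos: [0.5833, -0.0599, 0.0863]
tool_rot: [0.548, 0.447, -0.547, 0.448]
contact_force: [0.1, -0.2, 0.4]
width: -0.0002
```

```bash
cat > z.py <<'E'
from h import *
import sys
def both(k):
    a=save("scene","s"+k)[105:205,175:295];b=save("top","t"+k)[145:235,255:355]
    f=lambda i:cv2.resize(i[:,:,::-1],(400,int(400*i.shape[0]/i.shape[1])),interpolation=cv2.INTER_CUBIC)
    a,b=f(a),f(b);h=max(len(a),len(b));p=lambda i:np.pad(i,((0,h-len(i)),(0,0),(0,0)))
    cv2.imwrite(f"pics/z{k}.png",np.hstack([p(a),p(b)]))
both(sys.argv[1])
E
python3 z.py 2
```

```text
(no output)
```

View pics/z2.png

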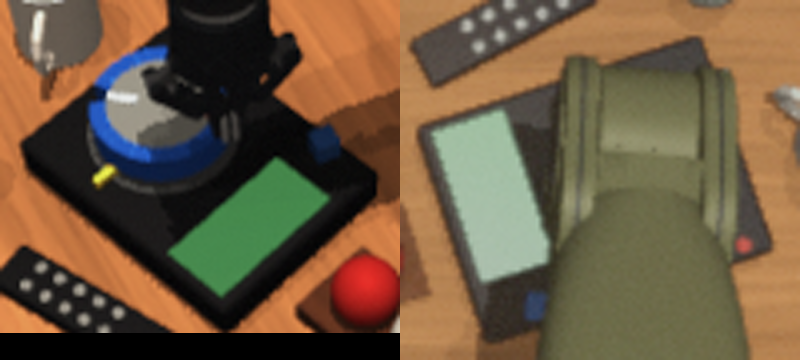

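The scene crop shows the shut fingers beside the peg at crop (228,130), hiding it, clear of the chalk. The arm blocks the top view. I'll push along tool z.

Call:
jog_arm --pt "0 0.3 0 0.5 0 0 0" --pt "0 0 0 0.5 0 0 0" --pt "0 0 0 0.4 0 0 0" --pt "0 0 0 0.4 0 0 0" --pt "0 0 0 0.4 0 0 0" --pt "0 0 0 0.4 0 0 0" --pt "0 0 0 0.4 0 0 0" --pt "0 0 0 0.4 0 0 0"

```text
t: 5.55
tcp_pos: [0.5756, -0.0934, 0.0823]
tool_rot: [-0.548, -0.447, 0.548, -0.447]
contact_force: [-0.1, 0.7, 0.3]
width: 0.0
```

Call:
jog_arm --pt "0 0 0 0.4 0 0 0" --pt "0 0 0 0.4 0 0 0" --pt "0 0 0 0.4 0 0 0" --pt "0 0 0 0.3 0 0 0" --pt "0 0 0 0 0 0 0" --pt "0 0 0 0 0 0 0"

```text
t: 6.3
tcp_pos: [0.5727, -0.1079, 0.0823]
tool_rot: [0.548, 0.447, -0.548, 0.447]
contact_force: [0.4, 0.0, 1.0]
width: -0.0001
```

```bash
python3 z.py 3
```

```text
(no output)
```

View pics/z3.png

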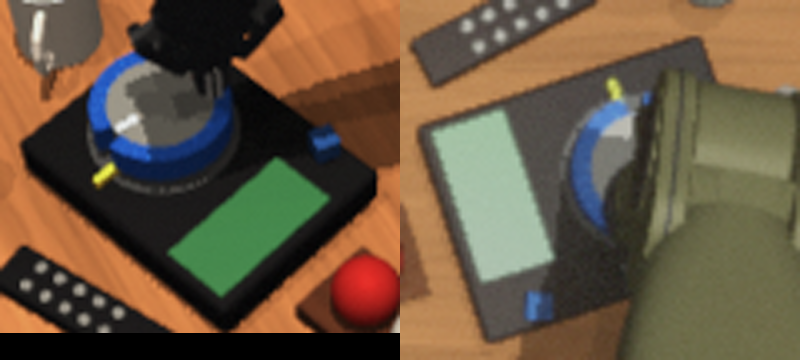

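The dial has turned: in the scene crop the stripe is now at about (127,124) and points towards the notch near (105,142), close to the key at (105,175). I'll measure the stripe angle.

```bash
cat > ang.py <<'E'
from h import *
import sys
C=np.array([.6137,-.1206])
def stripe(k,cams=("scene",)):
    for n,f in (("scene","s"),("top","t")):
        if n not in cams: continue
        im=cv2.imread(f"pics/{f}{k}.png").astype(float); mn=im.min(2)
        # polar brightness profile on dial's top around the stripe radii
        th=np.arange(-80,60,.5); prof=[]
        for a in th:
            rr=np.arange(.024,.036,.001); P=np.c_[C[0]+rr*np.cos(np.radians(a)),C[1]+rr*np.sin(np.radians(a)),0*rr+.079]
            q=np.array([proj(n,p) for p in P],np.float32)
            prof.append(cv2.remap(mn.astype(np.float32),q[:,0].copy(),q[:,1].copy(),cv2.INTER_LINEAR).mean())
        prof=np.array(prof); i=prof.argmax(); b=np.median(prof[max(0,i-60):i+60]); w=np.clip(prof-(b+.4*(prof[i]-b)),0,None); w[abs(th-th[i])>20]=0
        print(n,"stripe world ang",round((w*th).sum()/w.sum(),1),"peak",th[i],prof[i],b)
        pt=proj(n,[*C,.079]); print(pt)
if __name__=="__main__": stripe(sys.argv[1],sys.argv[2:])
E
python3 ang.py 1 scene top; python3 ang.py 3 scene
```

```text
Traceback (most recent call last):
  File "ang.py", line 17, in <module>
    if __name__=="__main__": stripe(sys.argv[1],sys.argv[2:])
                             ~~~~~~^^^^^^^^^^^^^^^^^^^^^^^^^^
  File "ang.py", line 12, in stripe
    q=np.array([proj(n,p) for p in P],np.float32)
                ~~~~^^^^^
  File "h.py", line 14, in proj
    K,r,t=cam(n); p=K@(r@np.asarray(X)+t); return p[:2]/p[2]
          ~~~^^^
  File "h.py", line 5, in cam
    c=viewer.camera_params(n); return np.array(c["intrinsics"],float),R.from_rotvec(np.ravel(c["rvec"])).as_matrix(),np.ravel(c["tvec"])
ValueError: time passes only in moves, steps and waits
Traceback (most recent call last):
  File "ang.py", line 17, in <module>
    if __name__=="__main__": stripe(sys.argv[1],sys.argv[2:])
                             ~~~~~~^^^^^^^^^^^^^^^^^^^^^^^^^^
  File "ang.py", line 12, in stripe
    q=np.array([proj(n,p) for p in P],np.float32)
                ~~~~^^^^^
  File "h.py", line 14, in proj
    K,r,t=cam(n); p=K@(r@np.asarray(X)+t); return p[:2]/p[2]
          ~~~^^^
  File "h.py", line 5, in cam
    c=viewer.camera_params(n); return np.array(c["intrinsics"],float),R.from_rotvec(np.ravel(c["rvec"])).as_matrix(),np.ravel(c["tvec"])
ValueError: time passes only in moves, steps and waits
```

Too many calls to camera_params; I'll cache it.

```bash
sed -i 's/^def cam(n):/import functools\n@functools.lru_cache\ndef cam(n):/' h.py
python3 ang.py 1 scene top; python3 ang.py 3 scene; python3 -c "
from h import *
s=env.get_state();print(s['t'],s['tcp_pos'])"
```

```text
scene stripe world ang -34.3 peak -34.0 219.84196 131.39084
[223.04091742 134.61377782]
top stripe world ang -37.6 peak -37.5 188.54622 169.05664
[316.50322737 186.98720012]
scene stripe world ang 10.6 peak 10.5 209.85913 134.57341
[223.04091742 134.61377782]
6.4 [ 0.57269905 -0.10779391  0.08229476]
```

```bash
cat > fit.py <<'E'
from h import *
from scipy.optimize import minimize
def ring(n,c,r,z):
    a=np.radians(np.arange(0,360,3)); return np.array([proj(n,[c[0]+r*np.cos(t),c[1]+r*np.sin(t),z]) for t in a])
def rend(n,c,S=8,hull=True):
    m=np.zeros((384*S//2,512*S),np.float32); m=np.zeros((384*S,512*S),np.uint8)
    q=lambda p:np.round((p+.5)*S).astype(np.int32)
    o=np.vstack([ring(n,c,.060,.079),ring(n,c,.060,.051)]); cv2.fillConvexPoly(m,cv2.convexHull(q(o)),255)
    return cv2.resize(m,(512,384),interpolation=cv2.INTER_AREA)/255.
def fit(n,f,box):
    im=cv2.imread(f); hsv=cv2.cvtColor(im,cv2.COLOR_BGR2HSV); B=im.astype(float)
    m=cv2.inRange(hsv,(100,110,50),(125,255,255)); x0,y0,x1,y1=box; w=np.zeros_like(m); w[y0:y1,x0:x1]=m[y0:y1,x0:x1]
    k,l,st,ce=cv2.connectedComponentsWithStats(w); w=np.uint8(l==1+st[1:,4].argmax())*255
    h=cv2.convexHull(cv2.findNonZero(w)); t=cv2.fillConvexPoly(np.zeros_like(w),h,1).astype(float)
    r=minimize(lambda c:np.abs(rend(n,c)-t).sum(),[.6137,-.1206],method="Nelder-Mead",options=dict(initial_simplex=[[.6137,-.1206],[.6187,-.1206],[.6137,-.1156]],xatol=2e-4,maxiter=60))
    return r.x,r.fun,t.sum()
print("top",fit("top","pics/t1.png",(290,160,342,212)))
print("scene",fit("scene","pics/s1.png",(195,105,252,170)))
E
python3 fit.py
```

```text
top (array([ 0.61606557, -0.1211189 ]), np.float64(30.08235294117647), np.float64(1143.0))
scene (array([ 0.6150001 , -0.11982728]), np.float64(78.6078431372549), np.float64(1453.0))
```

```bash
sed -i 's/^C=.*/CC={"scene":np.array([.6150,-.1198]),"top":np.array([.6161,-.1211])}/; s/if n not in cams: continue/if n not in cams: continue\n        C=CC[n]/' ang.py
python3 ang.py 1 scene top; python3 ang.py 3 scene
```

```text
scene stripe world ang -37.0 peak -36.5 218.99585 131.5564
[222.75500918 134.99835285]
top stripe world ang -40.1 peak -40.0 189.50293 169.60486
[316.64045282 186.23626148]
scene stripe world ang 9.8 peak 10.0 217.98828 137.21648
[222.75500918 134.99835285]
```

Call:
jog_arm --pt "0 0 0 0.2 0 0 0" --pt "0 0 0 0.2 0 0 0" --pt "0 0 0 0.1 0 0 0" --pt "0 0 0 0 0 0 0" --pt "0 0 0 0 0 0 0"

```text
t: 7.02
tcp_pos: [0.5715, -0.1129, 0.0823]
tool_rot: [-0.548, -0.447, 0.548, -0.447]
contact_force: [0.5, 0.1, 0.6]
width: 0.0001
```

Call:
jog_arm --pt "0 0 0 -1 0 0 0" --pt "0 -1 0 -2 0 0 0" --pt "0 -3 0 -4 0 0 0" --pt "0 -3 0 -5 0 0 0" --pt "0 -3 0 -5 0 0 0" --pt "0 0 0 -5 0 0 0" --pt "0 0 0 -5 0 0 0" --pt "0 0 0 0 0 0 0" --pt "0 0 0 0 0 0 0"

```text
t: 8.15
tcp_pos: [0.6253, 0.1527, 0.1825]
tool_rot: [-0.547, -0.447, 0.548, -0.448]
contact_force: [-0.8, 0.1, -0.5]
width: -0.0001
```

```bash
python3 z.py 4; python3 ang.py 4 scene top
```

```text
scene stripe world ang 15.2 peak 15.5 234.05046 149.24129
[222.75500918 134.99835285]
top stripe world ang 16.1 peak 16.0 194.92383 174.5687
[316.64045282 186.23626148]
```

View pics/z4.png

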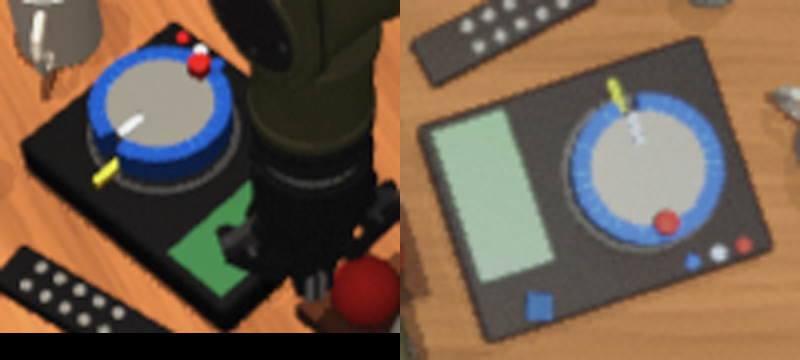

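The dial is now close: in the top crop the key shows through the notch at (622,98), with the stripe at (637,128) and the peg at (667,222). I'll measure key, stripe and peg angles the same way.

```bash
cat > ang2.py <<'E'
from h import *
import sys
from ang import CC
def prof(n,im,th,r0,r1,z):
    out=[]
    for a in th:
        rr=np.arange(r0,r1,.001); q=np.array([proj(n,[CC[n][0]+r*np.cos(a),CC[n][1]+r*np.sin(a),z]) for r in rr],np.float32)
        out.append(cv2.remap(im,q[:,0].copy(),q[:,1].copy(),cv2.INTER_LINEAR).mean())
    return np.array(out)
def meas(n,f,what):
    B=cv2.imread(f).astype(np.float32); b,g,r=B[...,0],B[...,1],B[...,2]
    im,r0,r1,z,c={"key":(np.minimum(r,g)-b,.062,.078,.0485,17),"stripe":(np.min(B,axis=2),.024,.036,.079,17),"peg":(r-g,.038,.054,.092,197)}[what]
    th=np.arange(c-35,c+35,.5); p=prof(n,np.ascontiguousarray(im),np.radians(th),r0,r1,z); w=np.clip(p-np.median(p)-.4*(p.max()-np.median(p)),0,None); w[abs(th-th[p.argmax()])>20]=0
    return round((w*th).sum()/w.sum(),1)
for k in sys.argv[1:]:
    for n,f in(("scene","s"),("top","t")): print(k,n,[(w,meas(n,f"pics/{f}{k}.png",w)) for w in("key","stripe","peg")])
E
python3 ang2.py 1 4
```

```text
1 scene [('key', np.float64(18.4)), ('stripe', np.float64(-17.0)), ('peg', np.float64(223.5))]
1 top [('key', np.float64(18.5)), ('stripe', np.float64(38.2)), ('peg', np.float64(169.6))]
4 scene [('key', np.float64(18.4)), ('stripe', np.float64(15.2)), ('peg', np.float64(195.0))]
4 top [('key', np.float64(18.2)), ('stripe', np.float64(16.1)), ('peg', np.float64(194.9))]
```

Call:
jog_arm --pt "0 0 0 5 0 0 0" --pt "0 0 0 5 0 0 0" --pt "0 3 0 5 0 0 0" --pt "0 3 0 5 0 0 0" --pt "0 3 0 4 0 0 0" --pt "0 1 0 1.7 0 0 0" --pt "0 0 0 0.5 0 0 0" --pt "0 0 0 0.4 0 0 0" --pt "0 0 0 0.3 0 0 0" --pt "0 0 0 0.2 0 0 0" --pt "0 0 0 0.1 0 0 0" --pt "0 0 0 0 0 0 0" --pt "0 0 0 0 0 0 0"

```text
t: 9.88
tcp_pos: [0.5713, -0.1145, 0.0823]
tool_rot: [0.548, 0.447, -0.548, 0.447]
contact_force: [0.1, 0.8, -0.1]
width: -0.0
```

Call:
jog_arm --pt "0 0 0 -1 0 0 0" --pt "0 -1 0 -2 0 0 0" --pt "0 -3 0 -4 0 0 0" --pt "0 -3 0 -5 0 0 0" --pt "0 -3 0 -5 0 0 0" --pt "0 0 0 -5 0 0 0" --pt "0 0 0 -5 0 0 0" --pt "0 0 0 0 0 0 0" --pt "0 0 0 0 0 0 0"

```text
t: 11.0
tcp_pos: [0.6249, 0.1507, 0.1825]
tool_rot: [-0.547, -0.447, 0.548, -0.448]
contact_force: [1.0, -0.7, -0.8]
width: 0.0002
```

```bash
python3 z.py 5; python3 ang2.py 5
```

```text
5 scene [('key', np.float64(18.4)), ('stripe', np.float64(17.8)), ('peg', np.float64(197.2))]
5 top [('key', np.float64(18.3)), ('stripe', np.float64(18.5)), ('peg', np.float64(197.4))]
```

View pics/z5.png

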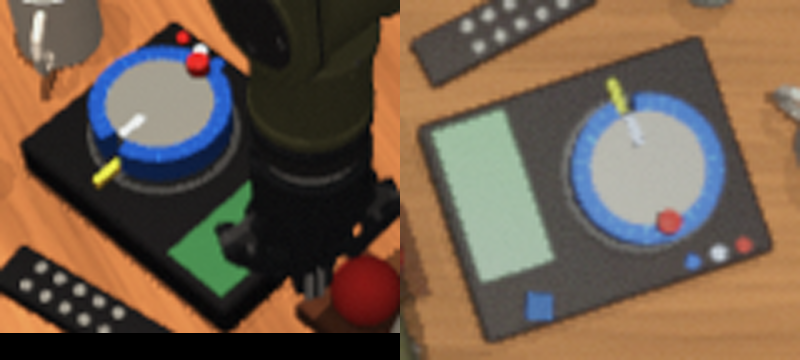

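The notch and key now line up: in the top crop key, notch, stripe (633,130) and peg (669,222) are collinear. Measured dial angle is about 17.8° against 18.3° for the key. Next I move over the dial's middle.

Call:
jog_arm --pt "0 0 0.75 4.5 0 0 0" --pt "0 0 0.75 4.5 0 0 0" --pt "0 0 0.75 4.5 0 0 0" --pt "0 0 0.75 4.5 0 0 0" --pt "0 0 0.75 4.4 0 0 0" --pt "0 0 0.75 4.4 0 0 0" --pt "0 2 0 0 0 0 0" --pt "0 3 0 0 0 0 0" --pt "0 3 0 0 0 0 0" --pt "0 1.2 0 0 0 0 0" --pt "0 0.5 0 0 0 0 0" --pt "0 0 0 0 0 0 0" --pt "0 0 0 0 0 0 0"

```text
t: 12.72
tcp_pos: [0.6166, -0.122, 0.0865]
tool_rot: [0.548, 0.447, -0.547, 0.448]
contact_force: [-0.7, 0.4, -0.3]
width: -0.0002
```

Call:
jog_arm --pt "0 0.3 0 0 0 0 0" --pt "0 0.2 0 0 0 0 0" --pt "0 0.2 0 0 0 0 0" --pt "0 0.1 0 0 0 0 0" --pt "0 0.1 0 0 0 0 0" --pt "0 0 0 0 0 0 0"

```text
t: 13.48
tcp_pos: [0.6158, -0.1217, 0.0769]
tool_rot: [0.548, 0.447, -0.548, 0.447]
contact_force: [-1.0, 1.3, 5.3]
width: 0.0
```

Call:
jog_arm --pt "0 0.1 0 0 0 0 0" --pt "0 0.1 0 0 0 0 0" --pt "0 0.1 0 0 0 0 0" --pt "0 0.1 0 0 0 0 0" --pt "0 0.1 0 0 0 0 0" --pt "0 0 0 0 0 0 0"

```text
t: 14.22
tcp_pos: [0.6159, -0.1217, 0.0721]
tool_rot: [0.548, 0.447, -0.548, 0.447]
contact_force: [-0.6, -0.1, 6.8]
width: 0.0005
```

Call:
jog_arm --pt "0 0.1 0 0 0 0 0" --pt "0 0.1 0 0 0 0 0" --pt "0 0 0 0 0 0 0"

```text
t: 14.6
tcp_pos: [0.616, -0.1218, 0.072]
tool_rot: [0.548, 0.447, -0.547, 0.448]
contact_force: [-4.2, 0.8, 16.2]
width: 0.0002
```

Call:
jog_arm --pt "0 0.1 0 0 0 0 0" --pt "0 0 0 0 0 0 0"

```text
t: 14.85
tcp_pos: [0.616, -0.1217, 0.0719]
tool_rot: [0.548, 0.446, -0.547, 0.448]
contact_force: [-6.3, 1.5, 20.5]
width: 0.0001
```

The force rises steeply at z = 0.072, so the dial has bottomed. Taking the hand away.

Call:
jog_arm --pt "0 -0.5 0 0 0 0 0" --pt "0 -2 0 0 0 0 0" --pt "0 -4 0 0 0 0 0" --pt "0 -4 0 -4 0 0 0" --pt "0 -2 0 -5 0 0 0" --pt "0 0 0 -5 0 0 0" --pt "0 0 0 -5 0 0 0" --pt "0 0 0 -5 0 0 0" --pt "0 0 0 -5 0 0 0" --pt "0 0 0 0 0 0 0" --pt "0 0 0 0 0 0 0"

```text
t: 16.23
tcp_pos: [0.6735, 0.1621, 0.1925]
tool_rot: [-0.547, -0.447, 0.548, -0.447]
contact_force: [0.1, -1.0, 0.6]
width: 0.0002
```

```bash
python3 z.py 6; python3 ang2.py 6
python3 - <<'E'
from h import *
for n,f in(("scene","s"),("top","t")):
  for k in "156":
    im=cv2.imread(f"pics/{f}{k}.png"); hsv=cv2.cvtColor(im,cv2.COLOR_BGR2HSV); m=cv2.inRange(hsv,(100,110,50),(125,255,255))
    x0,y0,x1,y1=(195,105,252,170) if n=="scene" else (290,160,342,212)
    q=cv2.findNonZero(np.ascontiguousarray(m[y0:y1,x0:x1])); print(n,k,len(q),cv2.boundingRect(q))
for c,z in((.079,"up"),(.071,"home")): print(z,proj("scene",[.6155,-.1205,c]),proj("scene",[.6155,-.1205,c-.028]))
E
```

```text
6 scene [('key', np.float64(18.4)), ('stripe', np.float64(24.9)), ('peg', np.float64(194.9))]
6 top [('key', np.float64(18.3)), ('stripe', np.float64(19.2)), ('peg', np.float64(196.2))]
scene 1 695 (6, 13, 44, 41)
scene 5 702 (6, 13, 44, 41)
scene 6 377 (6, 16, 29, 40)
top 1 397 (8, 8, 38, 44)
top 5 408 (8, 8, 38, 44)
top 6 392 (8, 9, 38, 43)
up [222.48195966 134.89530518] [223.31440777 140.90908447]
home [222.72300001 136.6366311 ] [223.54659998 142.58648962]
```

View pics/z6.png

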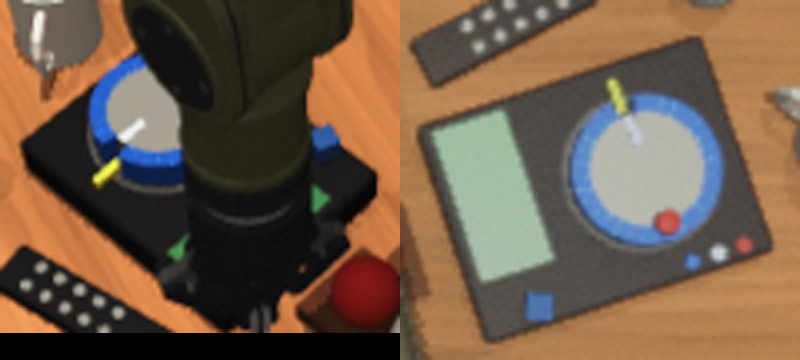

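The dial now sits lower: the stripe in the scene crop went from (131,125) to (132,130), and the key fills the notch at (612,95) in the top crop. The arm hides part of the scene view, so I'll move it further back for a clean height check.

Call:
jog_arm --pt "0 -1 0 -4 0 0 0" --pt "0 -1 0 -4 0 0 0" --pt "0 -1 0 -4 0 0 0" --pt "0 -1 0 -4 0 0 0" --pt "0 -1 0 -4 0 0 0" --pt "0 0 0 0 0 0 0" --pt "0 0 0 0 0 0 0"

```text
t: 17.2
tcp_pos: [0.7143, 0.3566, 0.2429]
tool_rot: [-0.548, -0.447, 0.549, -0.447]
contact_force: [0.8, -0.4, 1.3]
width: -0.0
```

```bash
python3 z.py 7
cat > f2.py <<'E'
import re
src=open("fit.py").read().split('print("top"')[0]; exec(src)
import fit as _
E
python3 - <<'E'
src=open("fit.py").read().split('print("top"')[0]; exec(src)
# fit the height of the dial top with the centre fixed, before (5) and after (7)
for k in "157":
    im=cv2.imread(f"pics/s{k}.png"); hsv=cv2.cvtColor(im,cv2.COLOR_BGR2HSV); w=np.zeros((384,512),np.uint8); m=cv2.inRange(hsv,(100,110,50),(125,255,255)); w[105:170,195:252]=m[105:170,195:252]
    _,l,st,_c=cv2.connectedComponentsWithStats(w); w=np.uint8(l==1+st[1:,4].argmax())
    t=cv2.fillConvexPoly(np.zeros_like(w),cv2.convexHull(cv2.findNonZero(w)),1).astype(float)
    best=[]
    for z in np.arange(.064,.086,.001):
        S=8;M=np.zeros((384*S,512*S),np.uint8);o=np.vstack([ring("scene",(.6150,-.1198),.06,z),ring("scene",(.6150,-.1198),.06,z-.028)])
        cv2.fillConvexPoly(M,cv2.convexHull(np.round((o+.5)*S).astype(np.int32)),255); best.append((np.abs(cv2.resize(M,(512,384),interpolation=cv2.INTER_AREA)/255.-t).sum(),round(z,3)))
    print(k,sorted(best)[:3])
E
for n in chalk mug jar coaster remote; do :; done; rm f2.py
python3 - <<'E'
from h import *
a=cv2.imread("pics/t1.png");b=cv2.imread("pics/t7.png")
d=cv2.absdiff(a,b).max(2)[90:240,190:420]>50
k,l,st,ce=cv2.connectedComponentsWithStats(np.uint8(d)); print([(tuple(np.round(ce[i]+[190,90])),st[i,4]) for i in range(1,k) if st[i,4]>5])
E
```

```text
1 [(np.float64(78.94901960784314), np.float64(0.079)), (np.float64(82.17647058823529), np.float64(0.078)), (np.float64(82.48627450980392), np.float64(0.08))]
5 [(np.float64(79.30196078431372), np.float64(0.08)), (np.float64(80.24313725490197), np.float64(0.079)), (np.float64(82.8156862745098), np.float64(0.081))]
7 [(np.float64(295.2470588235294), np.float64(0.071)), (np.float64(295.59999999999997), np.float64(0.072)), (np.float64(299.58039215686273), np.float64(0.073))]
[((np.float64(202.0), np.float64(209.0)), np.int32(1103)), ((np.float64(310.0), np.float64(171.0)), np.int32(19)), ((np.float64(327.0), np.float64(173.0)), np.int32(19)), ((np.float64(308.0), np.float64(198.0)), np.int32(35)), ((np.float64(321.0), np.float64(200.0)), np.int32(34)), ((np.float64(208.0), np.float64(223.0)), np.int32(64))]
```

View pics/z7.png

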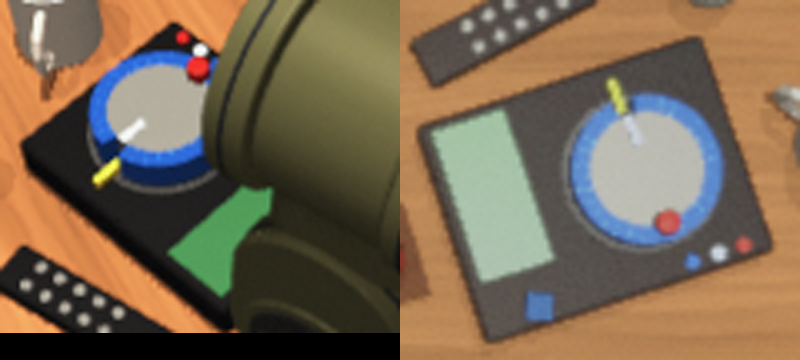

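The dial is seated: its fitted top height is about 0.071 m, down from 0.079 m. The notch is on the key, and the changes near the balls are the arm and its shadow. Handing in.

```bash
python3 -c "
from h import *
print(env.sign_off(), env.get_state()['t'])"
```

```text
the job is handed in; nothing more can be done
the job is handed in; nothing more can be done
```

The dial is turned onto the key and pressed home, the hand is clear, and the job was handed in at about 17.5 s of the 51 s allowed.

- **Turning:** I pushed the red peg with the shut fingertips in two goes, about 58° in all. Before pressing, the notch measured about 17.8° and the key about 18.3°, within the 3° tolerance. The stripe and peg readings differed from each other by about 1°.
- **Pressing:** The collar yielded at about 5 to 7 N. The dial then stopped hard with the fingertip at z = 0.072 m, and I pressed no further than about 21 N there. Fully home should be 0.071 m.
- **Last checks:** The scene camera's fit put the dial's top at about 0.071–0.072 m, down from 0.079 m. The arm partly hid the rim in that view, so that fit was rough. The top view shows the key in the notch.
- **Other things on the table:** In the top view the only changes beyond the dial were near the yellow ball, where the arm and its shadow now are. I took these as that rather than movement, but could not see that ball cleanly at the end.

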